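# Close the board test fixture

## Robot

A 7-joint arm with a two-finger parallel gripper is mounted at the origin on the work surface. World frame = base frame: x ahead of the robot, y to its left, z up, the work surface at z = 0. Lengths are in mm, angles in degrees, forces in N, time in s.
With the tool pointing down it reaches from about 425 to 975 mm from the base axis. Payload 16.7 kg.
Tool frame: the origin (TCP) lies between the finger pads; the fingertips stand 8 mm ahead of it and the grasp point (between the pads) lies 11 mm behind it; z points along the fingers, y is the direction in which the jaws open and shut (so a half turn about z gives the same grasp; the last joint's range is limited). The gripper opens to 85 mm and grips with 20 to 120 N. Pads are 22 mm wide; open, the fingers measure 114 mm over their backs; the gripper's body (76 mm by 85 mm) begins 54 mm behind the grasp point. The pads swing forward as they close: fully open they stand 13 mm farther back than shut.
Start: joints at [61.965, 24.414, 4.234, 92.017, -1.954, 63.644, -3.845], TCP at [224.944, -636.378, 239.302] pointing down, gripper open.
Joint ranges: [-163.25, 163.25], [-28.42, 122.38], [-70.27, 78.77], [12.13, 141.07], [-58.53, 238.53], [9.26, 117.41], [-156.51, 156.51]. Speed limits (degrees/s): [108.29, 108.29, 136.94, 136.94, 172.46, 172.46, 172.46].

## Interface

Orientations are given as a 3x3 rotation matrix whose columns are the frame's x, y, z axes.
In Python, from plant import sensors, capture, calibration, bot gives the robot as it stands.
- The arm moves only by the tool jog_arm, never from a script. Its argument "increments" is a list of rows, each an object with "hand": the opening, from 0 (shut) to 1 (fully open); "linear": the shift along the tool's x, y, z in units of 0.05 m (1.0 is 0.05 m), a list of three; "spin": the turn about the tool's z in units of 10 degrees (1.0 is 10 degrees). In form: [{"hand": hand, "linear": [dx, dy, dz], "spin": spin}, ...]. A call has exactly 8 rows; each row shifts and turns the pose as measured when the row begins, along the tool's axes as they then stand; what a row does not reach is not made up. A row lasts 1/8 s, in which the tool goes at most 62.5 mm and 10.7 degrees, less where a joint would pass 70% of its speed; a pose out of reach is approached as far as the arm can. A call with a number of a shift or a turn outside -1 to 1 is refused whole. A call with a gripper value outside its range is refused whole. The fingers move at their own pace and stop on an object; "force" is the grip in N (left out, the last holds). Time passes only in rows, so rows that do not move let the fingers close, or fill a call up. It gives the time, the measured TCP pose, the force and the opening at its end, in the units of the state.
- sensors.observe(): the state, without advancing time (a new reading comes with each control period).
- capture(name): name is "scene" or "side" or "wrist"; returns the picture (400x640x3 uint8, red, green, blue); there is no depth.
- calibration(name): a dict with "fx", "fy", "cx", "cy" (pixels), "extrinsics" (4x4, takes a point from world to camera coordinates). Camera axes: x right, y down, z forward; pixel columns grow to the right and rows downward; lengths in mm; the calibration is good to about 2 mm. A picture is of the moment at which its call begins: read the wrist's pose just before it. calibration takes no time and is no camera call; for the wrist camera it gives the pose at the moment of the call.
- bot.finish_job(): hands the job in, once; it reports no verdict.
The state is a dict: "clock": time; "qpos": joint angles; "dq": joint speeds; "joint_efforts": joint torques, N m; "tool_pos": TCP position; "tcp_rot": TCP orientation; "contact_force": force on the tool from outside, world axes, zero at the start; "ft_torque": the same for the moment, N m; "gripper_width": finger opening in mm.
Only numpy, scipy, OpenCV 4.12 (cv2) and the standard library are available. Lean on these libraries where they do the work, as an engineer would, in place of code of your own. Each camera call takes 0.05 s, during which the arm holds its last target.

## Task

Close the test fixture on the bench with the fingertips: first push its tray, with the relay board clipped in it, fully home into the case, and only then push the lid all the way down over it. Do not pinch or lift anything, do not touch the relay board or the pin side (underside) of the lid, and leave the meter, screwdriver, jar and spool where they are.

Things in the scene. Friction and masses are not known exactly. Their poses are not given: they have to be found in the camera images.
- fixture: Grey test fixture case, fixed to the bench: 140 mm deep (x), 200 mm wide (y), 60 mm high, walls 10 mm, open at the top and at its front. Origin: centre of its underside, on the bench. Its own x points from the open front (tray side, towards the robot) to the back (lid hinge side), y to the left along the front, z up. It may be turned up to 0.3 rad about the vertical.
- tray (a joint): How far the aluminium tray is pulled out of the case towards the front, along the fixture's -x, in m: 0 is fully home (a hard stop), 0.035 to 0.06 at the start, 0.075 at most. Sliding friction about 2 N plus 6 N per m/s; it stays where it is left.
- tray_front (a point): Centre of the outer face of the tray's front panel, the face to push. It moves with the tray. The panel is upright, 190 mm wide, 42 mm high (12 to 54 mm above the bench) and 10 mm thick; when the tray is home this point is 80 mm before the fixture's origin and 33 mm above the bench, and the panel's back lies on the front of the case.
- lid (a joint): Angle of the lid in rad: 0 is fully shut (lying level on the case, a hard stop), 1.57 is upright; it opens upwards about the hinge along the case's back top edge. 1.1 to 1.4 at the start (stop at 1.7). The hinge is stiff: the lid stays at whatever angle it is left and needs only about 0.5 to 2 N at its free edge to be pushed down.
- lid_hinge (a point): Middle of the lid's hinge axis, which runs along the fixture's y: 70 mm behind the fixture's origin (its +x), 64 mm above the bench. Turns with the lid.
- lid_edge (a point): Middle of the lid's free edge, on the outer face, 138 mm from the hinge axis along the lid; turns with the lid. The lid is a 200 mm wide, 138 mm long, flat grey plastic frame with a clear window, 10 mm thick above the hinge axis: its outer face is a plane 10 mm from the axis (74 mm above the bench when shut, facing up; facing away from the robot and up when open). Push on that outer face.
- pin_plate: White plate 4 mm thick under the lid, with thin brass pins 14 mm long: the side of the lid that faces the robot when open. Turns with the lid; not to be touched. Origin: centre of its face against the lid.
- board: Relay board clipped into the tray (fixed to it, rides with it): brown circuit board 80 x 113 x 4 mm with relays and blue capacitors up to 19 mm high over its underside. Origin: centre of its underside, 20 mm above the bench and, when the tray is home, over the fixture's origin. Not to be touched.
- meter: Black hand-held meter lying on its back beside the fixture, 150 x 75 x 43 mm, long along its x. Origin: centre of its underside. Leave alone.
- screwdriver: Screwdriver lying on the bench, 170 mm long along its x, black handle towards its -x, under 40 mm high. Leave alone.
- jar: Small closed jar, 48 mm across, 60 mm high. Origin: centre of its underside. Leave alone.
- spool: Upright metal spool of solder wire, 54 mm across, 40 mm high. Origin: centre of its underside. Leave alone.
Not all that is in view belongs to the job. Of the things that look like the fixture, the larger one is meant.

How it is judged (in metres and radians):
On the way, in this order (a step that is already met when the one before it is completed fails the run):
1. the tray is fully home (within 4 mm) while the lid is still open (above 0.6 rad) (value of joint tray below 0.004 m and value of joint lid above 0.6 rad), for 0.2 s.
2. the lid is shut (within 0.04 rad) with the tray home (value of joint lid below 0.04 rad and value of joint tray below 0.004 m), for 0.2 s.
At the end, for the whole second after the job is handed in: Tray within 4 mm of fully home, lid within 0.04 rad of shut, and the meter, screwdriver, jar and spool within 20 mm of where they stood (all of step 2 and distance of each of meter, screwdriver, jar, spool from where it was at the start of the episode below 0.02 m); the robot touches nothing.
It fails at once if the robot touches the relay board (over 0.5 N) (contact force between any of the arm, the fingers and board above 0.5 N).
It fails at once if the robot touches the pin side of the lid (over 0.5 N), as pinching the lid would (contact force between any of the arm, the fingers and pin_plate above 0.5 N).
It fails at once if the meter, screwdriver, jar or spool is moved by over 20 mm (distance of any of meter, screwdriver, jar, spool from where it was at the start of the episode above 0.02 m).
It also fails if it takes over 54 s, if anything falls off the work surface, if the arm or the gripper's body presses on something with over 40 N, if the wrist force passes 120 N, or if a joint passes its speed limit or range.

## Working session

There is one attempt and no reset: what is moved stays moved. The work goes in short steps, Python scripts to look and compute and a tool call to move; the robot and the scene stay as the last step left them, time stands still between calls to the robot, and variables do not carry over. Pictures are saved under pics/ and viewed, and the job is handed in when it is done.

Besides the shell and the picture viewer there is one more tool, called after "Request:" in YAML: its name, and indented under it one key for each argument. jog_arm: Moves the arm, as the interface text tells. Shifts and turns lie within -1 to 1; 1 stands for 0.05 m of shift or 10 degrees of turn. Its arguments: {"type":"object","properties":{"increments":{"type":"array","items":{"type":"object","properties":{"hand":{"type":"number"},"linear":{"type":"array","items":{"type":"number"}},"spin":{"type":"number"}}}},"force":{"type":"number"}},"required":["increments"]}

```bash
mkdir -p pics; ls
python3 - <<'E'
from plant import sensors, capture, calibration, bot
import cv2, numpy as np
np.set_printoptions(precision=3,suppress=True)
for n in ["scene","side"]:
    im=capture(n); cv2.imwrite(f"pics/{n}0.png",im[:,:,::-1]); c=calibration(n); print(n,c)
s=sensors.observe(); print(s)
E
```

```text
pics
scene {'fx': 417.8166985850313, 'fy': 417.8166985850313, 'cx': 325.9160306007338, 'cy': 203.2090149227778, 'extrinsics': array([[  -0.7  ,    0.714,    0.004,  477.479],
       [   0.566,    0.559,   -0.607, -330.198],
       [  -0.435,   -0.422,   -0.795, 1186.382],
       [   0.   ,    0.   ,    0.   ,    1.   ]])}
side {'fx': 381.8093498489452, 'fy': 381.8093498489452, 'cx': 321.90820139644524, 'cy': 194.01954018621583, 'extrinsics': array([[   0.998,   -0.065,    0.01 , -671.447],
       [  -0.028,   -0.555,   -0.831,  104.672],
       [   0.06 ,    0.829,   -0.555,  771.829],
       [   0.   ,    0.   ,    0.   ,    1.   ]])}
{'clock': 0.1, 'qpos': array([61.966, 24.447,  4.232, 92.047, -1.953, 63.642, -3.845]), 'dq': array([ 0.082, -0.136,  0.028, -0.083,  0.136,  0.013, -0.178]), 'joint_efforts': array([  0.008, -95.154,   3.771, -46.44 ,   0.02 ,   0.006,   0.   ]), 'tool_pos': array([ 224.827, -636.096,  238.68 ]), 'tcp_rot': array([[ 0.943,  0.333, -0.   ],
       [ 0.333, -0.943,  0.001],
       [-0.   , -0.001, -1.   ]]), 'contact_force': array([-0.13 , -0.05 , -0.063]), 'ft_torque': array([-0.007,  0.033,  0.006]), 'gripper_width': 85.62546564283477}
```

View pics/scene0.png

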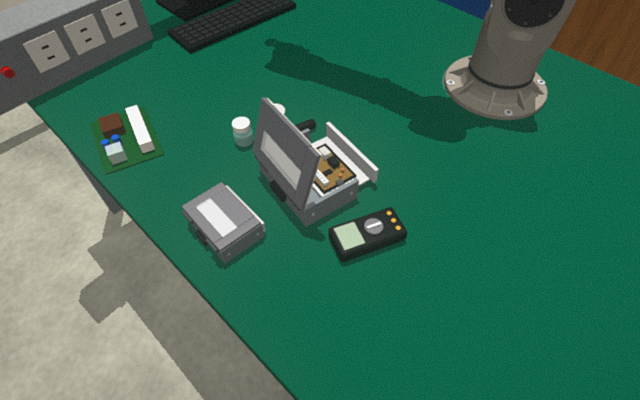

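View pics/side0.png

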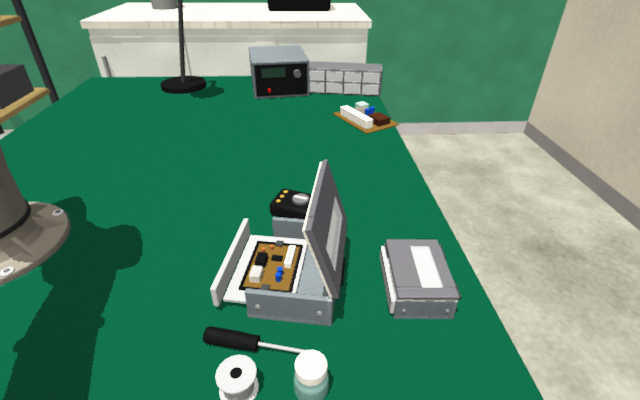

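Run:
```python
import cv2
a=cv2.imread("pics/scene0.png")[85:270,220:420]; cv2.imwrite("pics/sc.png",cv2.resize(a,None,fx=3.2,fy=3.2,interpolation=cv2.INTER_CUBIC))
a=cv2.imread("pics/side0.png")[155:400,190:390]; cv2.imwrite("pics/sd.png",cv2.resize(a,None,fx=2.4,fy=2.4,interpolation=cv2.INTER_CUBIC))
```

```text
(no output)
```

View pics/sc.png

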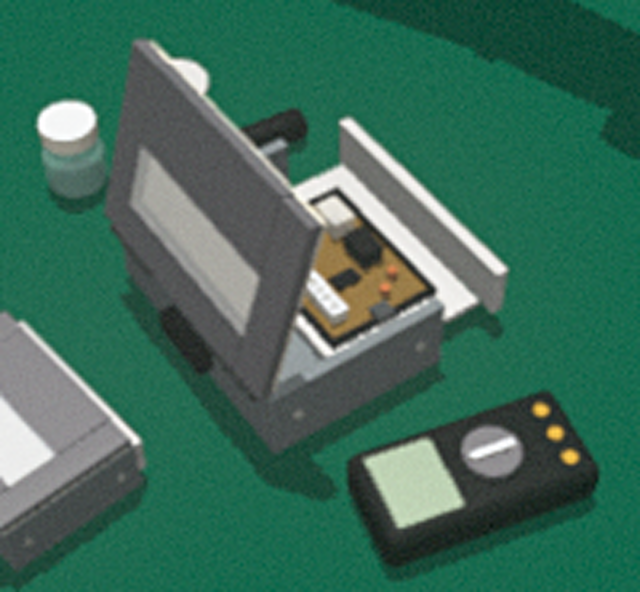

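View pics/sd.png

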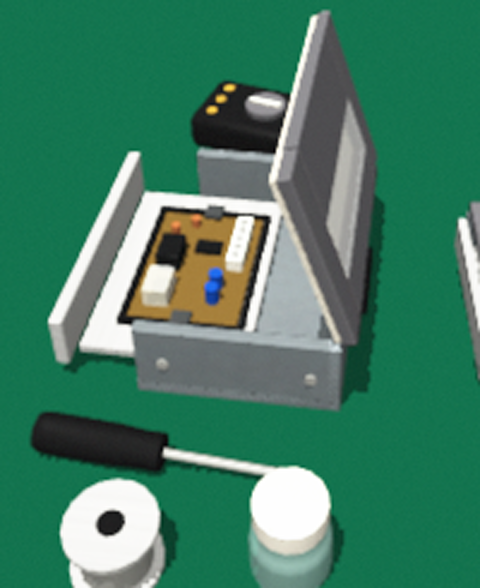

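```bash
cat > h.py <<'E'
import numpy as np
from plant import sensors, capture, calibration
np.set_printoptions(precision=2,suppress=True)
def ray(n,uv,C=None):
    c=C or calibration(n); E=np.array(c["extrinsics"]); R=E[:3,:3]; t=E[:3,3]
    d=R.T@np.array([(uv[0]-c["cx"])/c["fx"],(uv[1]-c["cy"])/c["fy"],1.]); return -R.T@t,d/np.linalg.norm(d)
def plane(n,uv,z,C=None):
    o,d=ray(n,uv,C); return o+d*(z-o[2])/d[2]
def tri(rs):
    A=sum(np.eye(3)-np.outer(d,d) for o,d in rs); b=sum((np.eye(3)-np.outer(d,d))@o for o,d in rs)
    p=np.linalg.solve(A,b); return p,[np.linalg.norm(np.cross(p-o,d)) for o,d in rs]
S=lambda u,v:(220+u/3.2-.3,85+v/3.2-.3)
D=lambda u,v:(190+u/2.4-.3,155+v/2.4-.3)
E
python3 - <<'E'
from h import *
print("cams",ray("scene",(320,200))[0],ray("side",(320,200))[0])
P=lambda l,n,uv,z:print(l,n,plane(n,uv,z))
P("case BL bottom","scene",S(275,450),0)
P("case FL top","scene",S(438,302),60)
P("case FR bottom","side",D(137,388),0)
P("case BR bottom","side",D(340,408),0)
P("case FR top","side",D(134,325),60)
P("panel top R front","side",D(54,321),54)
P("panel top R back","side",D(72,330),54)
P("panel top L front","side",D(131,153),54)
P("panel top R(far)","scene",S(342,120),54)
P("panel top L(near) back","scene",S(492,279),54)
P("panel top L(near) front","scene",S(507,268),54)
for l,a,b in [("lid R free outer",(150,42),(290,184)),("lid L free",(322,228),(325,14)),("lid R inner",(155,42),(275,181)) ]:
    pass
print("lid R outer", tri([ray("scene",S(138,42)),ray("side",D(290,186))]))
print("lid R inner", tri([ray("scene",S(152,40)),ray("side",D(273,180))]))
print("lid L outer", tri([ray("scene",S(307,228)),ray("side",D(328,13))]))
print("lid L inner", tri([ray("scene",S(322,222)),ray("side",D(315,16))]))
P("jar","side",D(290,505),60); P("spool","side",D(112,522),40)
P("meter corners","scene",S(350,462),35)
P("meter","scene",S(385,530),35);P("meter","scene",S(597,450),35);P("meter","scene",S(540,395),35)
P("sd","side",D(40,430),15);P("sd","side",D(275,470),5)
P("dec","scene",S(140,455),50)
E
```

```text
cams [1037.61  344.73  740.98] [ 626.85 -625.78  522.47]
case BL bottom scene [705.02 -38.16  -0.  ]
case FL top scene [572.07 -15.89  60.  ]
case FR bottom side [ 534.52 -204.43    0.  ]
case BR bottom side [ 673.42 -228.93    0.  ]
case FR top side [ 538.22 -201.89   60.  ]
panel top R front side [ 483.4  -189.87   54.  ]
panel top R back side [ 496.61 -198.46   54.  ]
panel top L front side [515.64  -6.62  54.  ]
panel top R(far) scene [ 483.81 -192.33   54.  ]
panel top L(near) back scene [526.46  -6.59  54.  ]
panel top L(near) front scene [511.45  -5.81  54.  ]
lid R outer (array([ 638.72, -225.83,  194.5 ]), [np.float64(2.3628828116444964), np.float64(2.362882811644132)])
lid R inner (array([ 630.19, -220.86,  194.65]), [np.float64(1.3923614813704002), np.float64(1.392361481370384)])
lid L outer (array([676.69, -32.09, 196.89]), [np.float64(0.07633216408278799), np.float64(0.07633216408254788)])
lid L inner (array([666.57, -31.09, 194.43]), [np.float64(0.735349853174691), np.float64(0.7353498531748061)])
jar side [ 635.55 -335.5    60.  ]
spool side [ 536.61 -327.31   40.  ]
meter corners scene [693.72  20.42  35.  ]
meter scene [714.5   70.48  35.  ]
meter scene [576.27 126.37  35.  ]
meter scene [567.81  72.58  35.  ]
sd side [ 478.39 -246.01   15.  ]
sd side [ 628.12 -276.7     5.  ]
dec scene [789.09 -69.44  50.  ]
```

Request:
jog_arm:
  increments:
    - {"hand": 0, "linear": [0, 0, 0], "spin": 0.98}
    - {"hand": 0, "linear": [0, 0, 0], "spin": 0.98}
    - {"hand": 0, "linear": [0, 0, 0], "spin": 0.98}
    - {"hand": 0, "linear": [0.2, -0.95, 0], "spin": 0}
    - {"hand": 0, "linear": [0.2, -0.95, 0], "spin": 0}
    - {"hand": 0, "linear": [0.2, -0.95, 0], "spin": 0}
    - {"hand": 0, "linear": [0.2, -0.95, 0], "spin": 0}
    - {"hand": 0, "linear": [0.2, -0.95, 0], "spin": 0}
  force: 30

```text
clock: 1.1
tool_pos: [318.6, -407.1, 235.5]
tcp_rot: [[0.981, -0.194, -0.004], [-0.194, -0.981, 0.005], [-0.005, -0.004, -1.0]]
contact_force: [1.5, -0.2, 0.2]
gripper_width: 0.1
```

Request:
jog_arm:
  increments:
    - {"hand": 0, "linear": [0.2, -0.95, 0], "spin": -0.1}
    - {"hand": 0, "linear": [0.2, -0.95, 0], "spin": 0}
    - {"hand": 0, "linear": [0.2, -0.95, 0], "spin": 0}
    - {"hand": 0, "linear": [0.2, -0.95, 0], "spin": 0}
    - {"hand": 0, "linear": [0.2, -0.95, 0], "spin": 0}
    - {"hand": 0, "linear": [0.2, -0.95, 0], "spin": 0}
    - {"hand": 0, "linear": [0.2, -0.9, 0], "spin": 0}
    - {"hand": 0, "linear": [0, 0, 0], "spin": 0}

```text
clock: 2.1
tool_pos: [449.4, -80.5, 236.1]
tcp_rot: [[0.985, -0.172, -0.004], [-0.172, -0.985, 0.005], [-0.005, -0.004, -1.0]]
contact_force: [-0.4, -1.0, -0.6]
gripper_width: -0.1
```

Run:
```python
from h import *
import cv2
s=sensors.observe();print(s["tool_pos"],s["tcp_rot"],s["qpos"])
for n in ["scene","side"]: cv2.imwrite(f"pics/{n}1.png",capture(n)[:,:,::-1])
a=cv2.imread("pics/scene1.png");b=cv2.imread("pics/side1.png")
cv2.imwrite("pics/c1.png",cv2.resize(np.vstack([a,b]),None,fx=.75,fy=.75))
```

```text
[449.39 -80.5  236.1 ] [[ 0.99 -0.17 -0.  ]
 [-0.17 -0.99  0.  ]
 [-0.01 -0.   -1.  ]] [ 15.17   4.82 -13.56 118.23   1.01  57.34 -98.78]
```

View pics/c1.png

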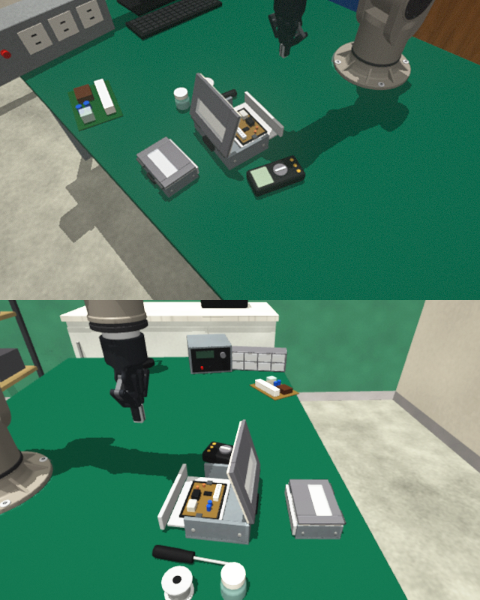

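Request:
jog_arm:
  increments:
    - {"hand": 0, "linear": [0, 0.2, 0.8], "spin": 0}
    - {"hand": 0, "linear": [0, 0, 0.8], "spin": 0}
    - {"hand": 0, "linear": [0, 0, 0.8], "spin": 0}
    - {"hand": 0, "linear": [0, 0, 0.8], "spin": 0}
    - {"hand": 0, "linear": [0, 0, 0.7], "spin": 0}
    - {"hand": 0, "linear": [0, 0, 0], "spin": 0}
    - {"hand": 0, "linear": [0, 0, 0], "spin": 0}
    - {"hand": 0, "linear": [0, 0, 0], "spin": 0}

```text
clock: 3.2
tool_pos: [444.4, -102.5, 38.5]
tcp_rot: [[0.982, -0.189, -0.002], [-0.189, -0.982, 0.0], [-0.002, 0.0, -1.0]]
contact_force: [-0.2, 0.9, -0.3]
gripper_width: 0.0
```

Run:
```python
from h import *
import cv2
s=sensors.observe();print(s["tool_pos"],s["contact_force"])
for n in ["scene","side"]: cv2.imwrite(f"pics/{n}2.png",capture(n)[:,:,::-1])
a=cv2.imread("pics/side2.png")[120:320,150:400]
cv2.imwrite("pics/c2.png",cv2.resize(a,None,fx=3,fy=3))
```

```text
[ 444.42 -102.46   38.49] [-0.24  0.88 -0.31]
```

View pics/c2.png

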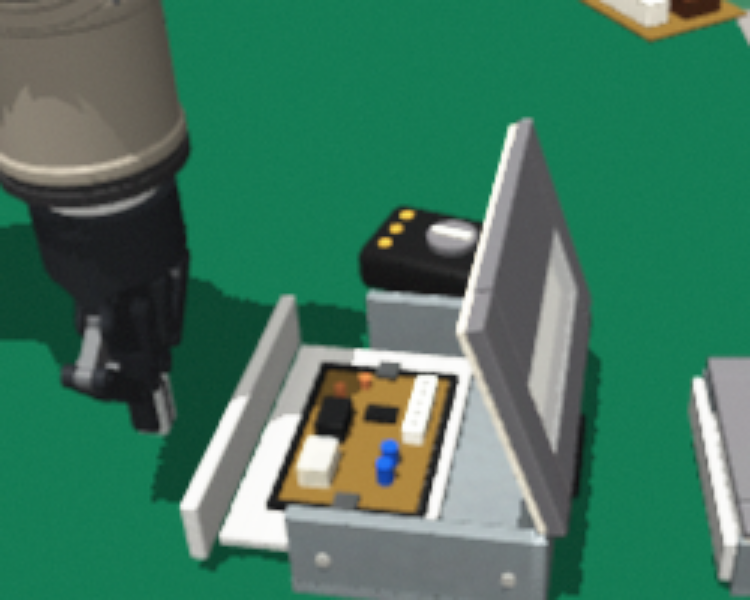

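Request:
jog_arm:
  increments:
    - {"hand": 0, "linear": [0.4, 0, 0], "spin": -0.1}
    - {"hand": 0, "linear": [0.3, 0, 0], "spin": 0}
    - {"hand": 0, "linear": [0.3, 0, 0], "spin": 0}
    - {"hand": 0, "linear": [0.25, 0, 0], "spin": 0}
    - {"hand": 0, "linear": [0.2, 0, 0], "spin": 0}
    - {"hand": 0, "linear": [0.1, 0, 0], "spin": 0}
    - {"hand": 0, "linear": [0, 0, 0], "spin": 0}
    - {"hand": 0, "linear": [0, 0, 0], "spin": 0}

```text
clock: 4.3
tool_pos: [524.2, -116.7, 40.0]
tcp_rot: [[0.985, -0.172, -0.0], [-0.172, -0.985, -0.0], [-0.0, 0.0, -1.0]]
contact_force: [0.4, -0.4, 0.6]
gripper_width: -0.1
```

Request:
jog_arm:
  increments:
    - {"hand": 0, "linear": [0.06, 0, 0], "spin": 0}
    - {"hand": 0, "linear": [0.06, 0, 0], "spin": 0}
    - {"hand": 0, "linear": [0.06, 0, 0], "spin": 0}
    - {"hand": 0, "linear": [0.06, 0, 0], "spin": 0}
    - {"hand": 0, "linear": [0.06, 0, 0], "spin": 0}
    - {"hand": 0, "linear": [0.06, 0, 0], "spin": 0}
    - {"hand": 0, "linear": [0.06, 0, 0], "spin": 0}
    - {"hand": 0, "linear": [0.06, 0, 0], "spin": 0}

```text
clock: 5.3
tool_pos: [528.9, -118.4, 36.7]
tcp_rot: [[0.984, -0.172, -0.039], [-0.172, -0.985, 0.002], [-0.038, 0.004, -0.999]]
contact_force: [-20.1, 3.7, 14.1]
gripper_width: -0.3
```

Request:
jog_arm:
  increments:
    - {"hand": 0, "linear": [-0.2, 0, 0], "spin": 0}
    - {"hand": 0, "linear": [-0.4, 0, 0], "spin": 0}
    - {"hand": 0, "linear": [-0.4, 0, 0], "spin": 0}
    - {"hand": 0, "linear": [0, 0, -0.8], "spin": 0}
    - {"hand": 0, "linear": [0, 0, -0.9], "spin": 0}
    - {"hand": 0, "linear": [0, 0, -0.9], "spin": 0}
    - {"hand": 0, "linear": [0, 0, -0.9], "spin": 0}
    - {"hand": 0, "linear": [0, 0, -0.9], "spin": 0}

```text
clock: 6.3
tool_pos: [484.7, -109.4, 262.9]
tcp_rot: [[0.984, -0.171, -0.039], [-0.171, -0.985, 0.003], [-0.039, 0.004, -0.999]]
contact_force: [0.2, 0.3, -0.1]
gripper_width: 0.1
```

Run:
```python
from h import *
import cv2
s=sensors.observe();print(s["tool_pos"],s["contact_force"],s["tcp_rot"])
for n in ["scene","side"]: cv2.imwrite(f"pics/{n}3.png",capture(n)[:,:,::-1])
a=cv2.imread("pics/scene3.png")[85:270,220:420]; a=cv2.resize(a,(400,370),interpolation=cv2.INTER_CUBIC)
b=cv2.imread("pics/side3.png")[155:340,190:390]; b=cv2.resize(b,(400,370),interpolation=cv2.INTER_CUBIC)
cv2.imwrite("pics/c3.png",np.hstack([a,b]))
```

```text
[ 484.74 -109.42  262.94] [ 0.22  0.3  -0.08] [[ 0.98 -0.17 -0.04]
 [-0.17 -0.99  0.  ]
 [-0.04  0.   -1.  ]]
```

View pics/c3.png

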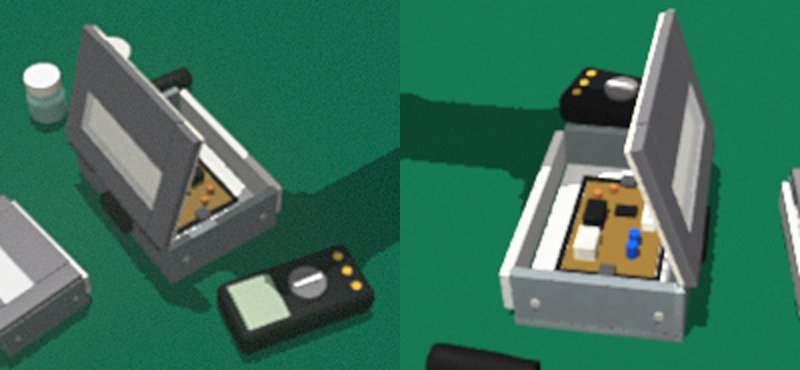

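Request:
jog_arm:
  increments:
    - {"hand": 0, "linear": [0.8, 0, 0], "spin": 0}
    - {"hand": 0, "linear": [0.9, 0, 0], "spin": 0}
    - {"hand": 0, "linear": [0.9, 0, 0], "spin": 0}
    - {"hand": 0, "linear": [0.9, 0, 0], "spin": 0}
    - {"hand": 0, "linear": [0.7, 0, 0], "spin": 0}
    - {"hand": 0, "linear": [0, 0, 0], "spin": 0}
    - {"hand": 0, "linear": [0, 0, 0], "spin": 0}
    - {"hand": 0, "linear": [0, 0, 0], "spin": 0}

```text
clock: 7.4
tool_pos: [698.6, -146.7, 256.5]
tcp_rot: [[0.985, -0.171, -0.03], [-0.172, -0.985, 0.0], [-0.03, 0.005, -1.0]]
contact_force: [0.5, -0.4, -0.3]
gripper_width: -0.1
```

Request:
jog_arm:
  increments:
    - {"hand": 0, "linear": [0, 0, 0.5], "spin": 0}
    - {"hand": 0, "linear": [0, 0, 0.5], "spin": 0}
    - {"hand": 0, "linear": [0, 0, 0.4], "spin": 0}
    - {"hand": 0, "linear": [0, 0, 0], "spin": 0}
    - {"hand": 0, "linear": [0, 0, 0], "spin": 0}
    - {"hand": 0, "linear": [0, 0, 0], "spin": 0}
    - {"hand": 0, "linear": [0, 0, 0], "spin": 0}
    - {"hand": 0, "linear": [0, 0, 0], "spin": 0}

```text
clock: 8.4
tool_pos: [696.2, -146.9, 190.0]
tcp_rot: [[0.985, -0.172, -0.023], [-0.172, -0.985, -0.001], [-0.023, 0.005, -1.0]]
contact_force: [-1.1, 0.5, -0.3]
gripper_width: -0.0
```

Run:
```python
from h import *
import cv2
s=sensors.observe();print(s["tool_pos"],s["contact_force"])
for n in ["scene","side"]: cv2.imwrite(f"pics/{n}4.png",capture(n)[:,:,::-1])
a=cv2.imread("pics/scene4.png")[45:270,200:420]; a=cv2.resize(a,(400,409),interpolation=cv2.INTER_CUBIC)
b=cv2.imread("pics/side4.png")[95:320,190:410]; b=cv2.resize(b,(400,409),interpolation=cv2.INTER_CUBIC)
cv2.imwrite("pics/c4.png",np.hstack([a,b]))
```

```text
[ 696.2  -146.87  190.01] [-1.13  0.48 -0.28]
```

View pics/c4.png

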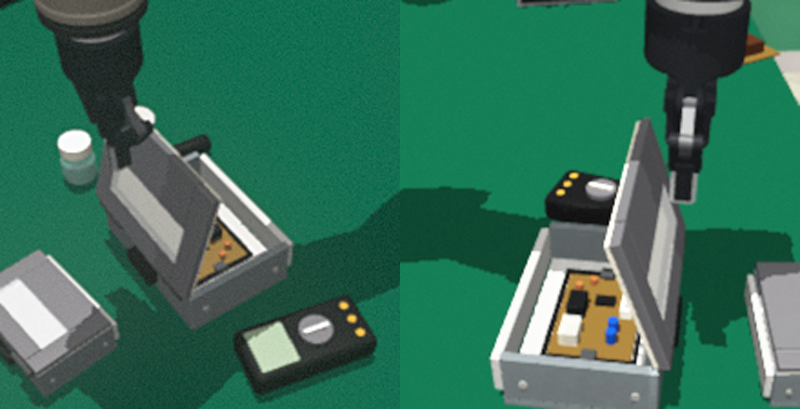

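Request:
jog_arm:
  increments:
    - {"hand": 0, "linear": [-0.25, 0, 0], "spin": 0}
    - {"hand": 0, "linear": [-0.22, 0, 0.02], "spin": 0}
    - {"hand": 0, "linear": [-0.2, 0, 0.08], "spin": 0}
    - {"hand": 0, "linear": [-0.22, 0, 0.09], "spin": 0}
    - {"hand": 0, "linear": [-0.18, 0, 0.12], "spin": 0}
    - {"hand": 0, "linear": [-0.18, 0, 0.12], "spin": 0}
    - {"hand": 0, "linear": [0, 0, 0], "spin": 0}
    - {"hand": 0, "linear": [0, 0, 0], "spin": 0}

```text
clock: 9.5
tool_pos: [629.0, -135.3, 168.4]
tcp_rot: [[0.985, -0.172, -0.023], [-0.172, -0.985, -0.001], [-0.023, 0.005, -1.0]]
contact_force: [-0.2, 1.0, 0.8]
gripper_width: -0.4
```

```bash
cat > look.py <<'E'
import sys
from h import *
import cv2
k=sys.argv[1]
s=sensors.observe();p=s["tool_pos"];r=p-[621.7,-121.5,0]
print(p,s["contact_force"],"fix X,Y",r[0]*.985-r[1]*.172,r[0]*.172+r[1]*.985,s["tcp_rot"][:,2])
a=capture("scene")[:,:,::-1];b=capture("side")[:,:,::-1]
a=cv2.resize(a[45:270,200:420],(400,409),interpolation=cv2.INTER_CUBIC)
b=cv2.resize(b[95:320,190:410],(400,409),interpolation=cv2.INTER_CUBIC)
cv2.imwrite(f"pics/c{k}.png",np.hstack([a,b]))
E
python3 look.py 5
```

```text
[ 629.03 -135.25  168.37] [-0.22  0.99  0.8 ] fix X,Y 9.582809809020326 -12.284469981855066 [-0.02 -0.   -1.  ]
```

View pics/c5.png

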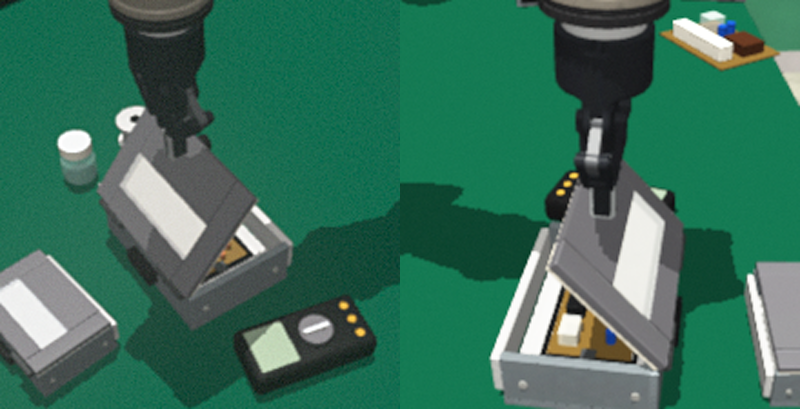

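Request:
jog_arm:
  increments:
    - {"hand": 0, "linear": [-0.16, 0, 0.14], "spin": 0}
    - {"hand": 0, "linear": [-0.16, 0, 0.14], "spin": 0}
    - {"hand": 0, "linear": [-0.13, 0, 0.17], "spin": 0}
    - {"hand": 0, "linear": [-0.13, 0, 0.17], "spin": 0}
    - {"hand": 0, "linear": [-0.1, 0, 0.18], "spin": 0}
    - {"hand": 0, "linear": [-0.1, 0, 0.18], "spin": 0}
    - {"hand": 0, "linear": [-0.07, 0, 0.19], "spin": 0}
    - {"hand": 0, "linear": [0, 0, 0], "spin": 0}

```text
clock: 10.6
tool_pos: [582.5, -127.4, 106.1]
tcp_rot: [[0.985, -0.172, -0.024], [-0.172, -0.985, -0.001], [-0.024, 0.005, -1.0]]
contact_force: [-0.6, 0.8, 0.1]
gripper_width: 0.1
```

```bash
python3 look.py 6
```

```text
[ 582.48 -127.4   106.1 ] [-0.62  0.81  0.05] fix X,Y -37.61452145349862 -12.554261465563208 [-0.02 -0.   -1.  ]
```

View pics/c6.png

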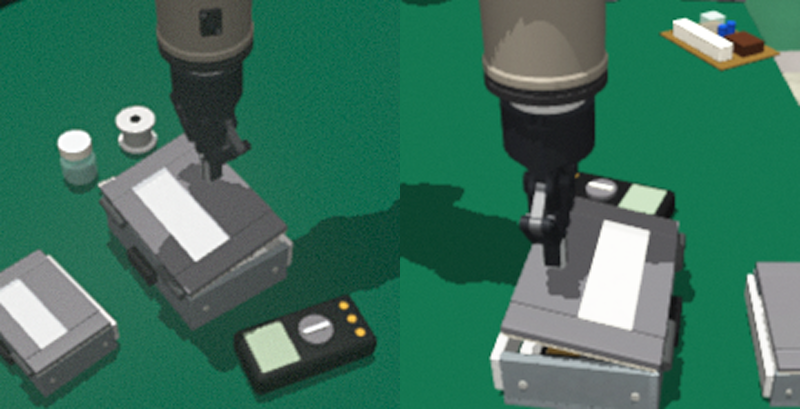

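Tool tip sits on the outer face near the free edge, and the lid is about 12° open. I'll press it down in small steps.

Request:
jog_arm:
  increments:
    - {"hand": 0, "linear": [-0.06, 0, 0.19], "spin": 0}
    - {"hand": 0, "linear": [-0.03, 0, 0.15], "spin": 0}
    - {"hand": 0, "linear": [0, 0, 0.1], "spin": 0}
    - {"hand": 0, "linear": [0, 0, 0.06], "spin": 0}
    - {"hand": 0, "linear": [0, 0, 0.06], "spin": 0}
    - {"hand": 0, "linear": [0, 0, 0.06], "spin": 0}
    - {"hand": 0, "linear": [0, 0, 0.06], "spin": 0}
    - {"hand": 0, "linear": [0, 0, 0.06], "spin": 0}

```text
clock: 11.7
tool_pos: [578.6, -126.8, 81.6]
tcp_rot: [[0.985, -0.173, -0.02], [-0.173, -0.985, -0.004], [-0.019, 0.007, -1.0]]
contact_force: [-21.1, 3.9, 54.6]
gripper_width: -0.0
```

Request:
jog_arm:
  increments:
    - {"hand": 0, "linear": [0, 0, 0], "spin": 0}
    - {"hand": 0, "linear": [0, 0, -0.1], "spin": 0}
    - {"hand": 0, "linear": [0, 0, -0.3], "spin": 0}
    - {"hand": 0, "linear": [0, 0, -0.6], "spin": 0}
    - {"hand": 0, "linear": [0, 0, -0.9], "spin": 0}
    - {"hand": 0, "linear": [0, 0, -0.9], "spin": 0}
    - {"hand": 0, "linear": [-0.9, 0, -0.3], "spin": 0}
    - {"hand": 0, "linear": [-0.5, 0, 0], "spin": 0}

```text
clock: 12.7
tool_pos: [513.0, -113.6, 247.7]
tcp_rot: [[0.985, -0.173, -0.018], [-0.173, -0.985, -0.004], [-0.017, 0.007, -1.0]]
contact_force: [0.5, -0.1, -0.0]
gripper_width: 0.1
```

```bash
python3 look.py 7
```

```text
[ 513.01 -113.57  247.66] [ 0.53 -0.11 -0.04] fix X,Y -108.42353047391201 -10.880582426037506 [-0.02 -0.   -1.  ]
```

View pics/c7.png

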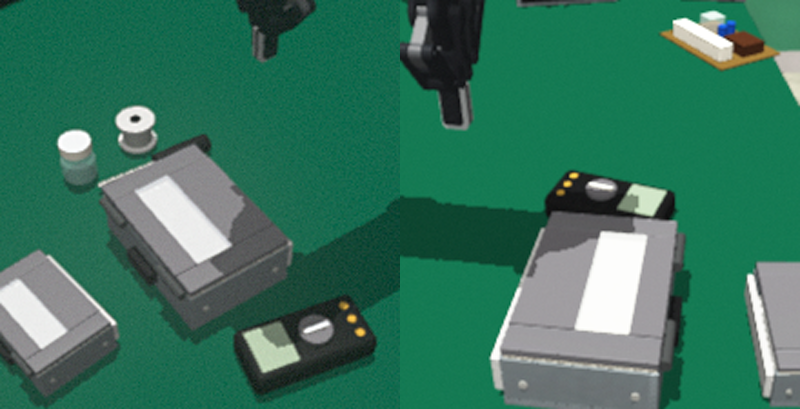

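Run:
```python
from h import *
import cv2
a=capture("side")[:,:,::-1][255:325,230:360]
cv2.imwrite("pics/z.png",cv2.resize(a,None,fx=6,fy=6,interpolation=cv2.INTER_CUBIC))
```

```text
(no output)
```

View pics/z.png

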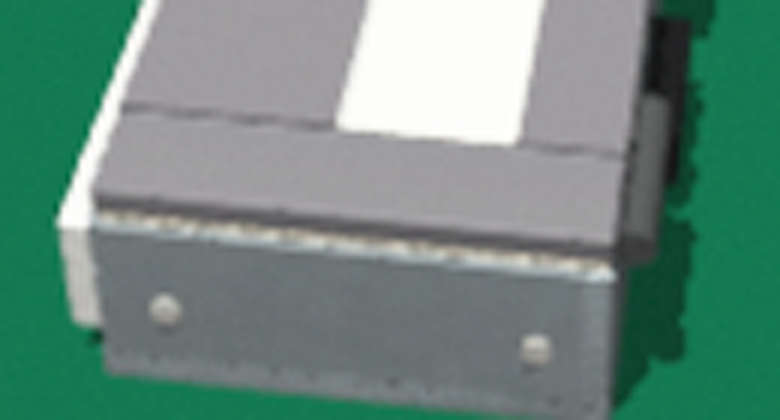

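```bash
python3 -c "
from plant import bot
print(bot.finish_job())"
```

```text
the job is handed in; nothing more can be done
None
```

The fixture is closed and the job is handed in, at about 13 s of the 54 s allowed. No verdict was reported.

- **Tray:** With the gripper shut, I pushed the tray about 45 mm into the case until it hit the stop. The force there was about 20 N, and the fingers stopped at the position I had predicted for fully home. The lid was still open, at about 71° (1.25 rad).
- **Lid:** I then went behind the lid and pushed its outer face down in an arc until it stopped. The fingertips ended 73.6 mm above the bench, against 74 mm expected for a shut lid. The force at the end of that press was higher than needed, about 55 N at the fingertips but under the 120 N wrist limit.
- **Last checks:** After backing off, the pictures showed the lid lying level and the tray panel flat on the front of the case with no gap. The arm was clear, with the contact force near zero. The meter, jar, spool and screwdriver looked unmoved, but I judged that by eye and did not measure their positions again.

No check failed or disagreed.

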